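# Set up the polishing bench for a paddle grip

## Task

Get the polishing bench ready for the next paddle grip: turn the speed up by exactly three clicks (clockwise seen from above) from where the lever selector on the control box now stands, never going past the third click. Lay the T-shaped wooden grip blank flat on the narrow sloping bar of the rest, the same way up as it lies now, centred along the bar with the end of its stem down against the toe stop. Leave the polishing pad, the glue bottle and the sanding block where they are.

Things in the scene. Friction and masses are not known exactly. Their poses are not given: they have to be found in the camera images.
- control_box: Grey steel box fixed to the bench, 150 (x) x 200 (y) x 75 mm high; origin at the centre of its underside, z up. The selector's upright axis stands on top at x = -25 mm, y = 0 in the box frame, on a metal disc 72 mm across, 6 mm thick. White ticks 90 mm from the axis mark the seven click positions. It stands left or right; the rest stands on the other side.
- selector (a joint): Selector angle (rad), growing clockwise from above. Sprung detents every 0.524 rad (30 degrees) from 0 to 3.142; stops just beyond. At 0 the lever points along the box's +y, at 1.571 along its +x. Starts in detent 0, 0.524 or 1.047. Pushed more than 15 degrees from a detent it snaps by itself into the next and stays; let go sooner it falls back. Needs about 4 to 8 N at 60 mm from the axis.
- selector_tip (a point): End of the black lever, on its centre line at mid height (101 mm above the bench), 78 mm from the selector's axis; x points outward along the lever, z up. Lever: straight bar 16 mm wide, from 89 to 113 mm above the bench (14 mm clear over the box top), running out from a round hub 48 mm across, 117 mm high. A white line on top marks its pointing end.
- rest: Sanding rest fixed to the bench: a plywood base 190 (x) x 110 (y) x 15 mm with two posts that carry the narrow sloping bar; origin at the centre of its underside, z up.
- rest_bar: The rest's narrow wooden bar, 30 mm wide, 16 mm thick, sloping 15 degrees. Origin on its top face at the foot of the toe stop, mid width, about 66 mm above the bench; x points up the slope (flat from the toe stop, x = 0, to x = 140 mm), y across, z square to the top face. The toe stop is a lip at the low end, 12 mm above the top face.
- grip_blank: Loose T-shaped blank of pale wood, 28 mm thick, 0.1 to 0.2 kg, flat on the bench. Stem 36 mm wide (y), from x = -50 to 50 mm; cross bar from x = 50 to 82 mm, 120 mm across y. Origin at the centre of the stem's underside, z up; weight near x = 34 mm. In place, its origin is 50 mm up the bar from the toe stop, its axes along the bar's, present underside down.
- polishing_pad: Loose white polishing pad, a disc 150 mm across and 48 mm high, to be left alone; origin at the centre of its underside.
- glue_bottle: Loose upright bottle, 60 mm across and 160 mm high, to be left alone; origin at the centre of its underside.
- sanding_block: Loose cork sanding block, 110 x 65 x 28 mm, to be left alone; origin at the centre of its underside.
Things that resemble listed ones, but are neither listed nor needed, are in the scene too. What is meant by the grip_blank is not pink, and is the smaller of those in its own colour.

How it is judged:
By the outcome, as a careful person would: the job done as asked, in the order asked, and still so for the second after the job is handed in, with the robot touching nothing.
It also fails if it takes over 51 s, if anything falls off the work surface, if the arm or the gripper's body presses on something with over 40 N, if the wrist force passes 120 N, or if a joint passes its speed limit or range.

## Robot

A 6-joint arm with a two-finger parallel gripper is mounted at the origin on the work surface. World frame = base frame: x ahead of the robot, y to its left, z up, the work surface at z = 0. Lengths are in m, angles in rad, forces in N, time in s.
With the tool pointing down it reaches from about 0.225 to 0.875 m from the base axis. Payload 3.4 kg.
Tool frame: the origin (TCP) lies at the very end of the fingers, on their centre line; the grasp point (between the pads) lies 19 mm behind it; z points along the fingers, y is the line along which they close (so a half turn about z gives the same grasp; the last joint's range is limited). The gripper opens to 85 mm and grips with 20 to 120 N. Pads are 22 mm wide; open, the fingers measure 114 mm over their backs; the gripper's body (76 mm by 85 mm) begins 54 mm behind the grasp point. The pads swing forward as they close: fully open they stand 13 mm farther back than shut.
Start: joints at [-1.34, 0.276, 1.505, -0, 1.361, -0.121], TCP at [0.198, -0.54, 0.231] pointing down, gripper open.
Joint ranges: [-2.89, 2.89], [-0.75, 2.08], [0.22, 2.7], [-1.18, 4.32], [0.11, 2.71], [-2.7, 2.7]. Speed limits (rad/s): [2.57, 2.57, 3.14, 3.14, 3.14, 3.14].

## Interface

Orientations are given as a unit quaternion [w, x, y, z].
In Python, from rig import readout, vision, manip gives the robot as it stands.
- The arm moves only by the shell command python3 -m handwheel 'ROWS' [FORCE]. ROWS is JSON, a list of rows, each a list of 3 entries, a list of its own where there are three numbers: the shift along the tool's x, y, z in mm, then the turn, a rotation vector about the tool's x, y, z in units of 6 degrees (1.0 is 6 degrees), then the closure, from -1 (fully open) to 1 (shut), so that 0 is half open. A call has 1 to 20 rows; each row shifts and turns the commanded pose from where the row before left it, along the tool's axes as they then stand; what a row does not reach is not made up. A row lasts 1/8 s, in which the tool goes at most 62.5 mm and 10.7 degrees, less where a joint would pass 70% of its speed; a pose out of reach is approached as far as the arm can. A call is refused whole if a number of a shift passes 62.5 or a number of a turn 1, either way. A call with a gripper value outside its range is refused whole. The fingers move at their own pace and stop on an object; FORCE is the grip in N (left out, the last holds). Time passes only in rows, so rows that do not move let the fingers close. It gives the time, the measured TCP pose, the force, the opening and the grip force at its end, in the units of the state.
- readout.get_state(): the state, without advancing time (a new reading comes with each control period).
- vision.get_image(name): name is "side" or "top" or "wrist"; returns the picture (420x560x3 uint8, blue, green, red); there is no depth.
- vision.camera_params(name): a dict with "intrinsics" (3x3 intrinsics, pixels), "rvec" (rotation vector, rad) and "tvec" (3), from world to camera coordinates, as OpenCV has them; the wrist camera has in their place "hand_eye" (4x4, takes a point from camera to tool coordinates, whose origin is the TCP and whose axes are the flange's). Camera axes: x right, y down, z forward; pixel columns grow to the right and rows downward; lengths in m; the calibration is good to about 2 mm. A picture is of the moment at which its call begins: read the wrist's pose just before it. camera_params takes no time and is no camera call.
- manip.sign_off(): hands the job in; it is judged then, once.
The state is a dict: "clock": time; "qpos": joint angles; "qd": joint speeds; "effort": joint torques, N m; "position": TCP position; "ee_rot": TCP orientation; "contact_force": force on the tool from outside, world axes, zero at the start; "moment": the same for the moment, N m; "width": finger opening in m; "gripper_force": force on a finger pad.
Only numpy, scipy, OpenCV 4.12 (cv2) and the standard library are available. Lean on these libraries where they do the work, as an engineer would, in place of code of your own. Each camera call takes 0.05 s, during which the arm holds its last target. There are 200 camera calls.

## Working session

There is one attempt and no reset: what is moved stays moved. The work goes in short steps, Python scripts to look and compute and a shell command to move; the robot and the scene stay as the last step left them, time stands still between calls to the robot, and variables do not carry over. Pictures are saved under pics/ and viewed, at most 10 in all, crops included, and the job is handed in when it is done.

```bash
ls; mkdir -p pics
python3 - <<'E'
from rig import readout, vision
import cv2, numpy as np
np.set_printoptions(precision=4,suppress=True)
print(readout.get_state())
for n in("side","top"):
    cv2.imwrite(f"pics/{n}0.png",vision.get_image(n)); print(n,vision.camera_params(n))
print(vision.camera_params("wrist"))
E
```

```text
pics
{'clock': 0.0, 'qpos': array([-1.34  ,  0.2766,  1.5061, -0.    ,  1.3607, -0.121 ]), 'qd': array([-0.0002, -0.0002,  0.0009,  0.0005, -0.003 ,  0.0002]), 'effort': array([  0.0024, -41.6762, -24.5803,   0.0001,   0.0108,  -0.    ]), 'position': array([ 0.198 , -0.5393,  0.2304]), 'ee_rot': array([-0.0009,  0.9846,  0.175 , -0.0001]), 'contact_force': array([0.1315, 0.2984, 0.4037]), 'moment': array([ 0.003 , -0.0245,  0.0068]), 'gripper_force': 0.0, 'width': 0.08543843424632772}
side {'intrinsics': array([[486.595 ,   0.    , 280.2784],
       [  0.    , 486.595 , 203.6337],
       [  0.    ,   0.    ,   1.    ]]), 'rvec': array([ 0.8395, -2.5392,  1.0905]), 'tvec': array([0.466 , 0.2825, 0.9739])}
top {'intrinsics': array([[439.2415,   0.    , 283.2191],
       [  0.    , 439.2415, 212.8057],
       [  0.    ,   0.    ,   1.    ]]), 'rvec': array([ 2.0902, -2.1515,  0.1382]), 'tvec': array([0.0643, 0.5525, 0.9959])}
{'intrinsics': array([[342.7636,   0.    , 282.4934],
       [  0.    , 342.7636, 210.4781],
       [  0.    ,   0.    ,   1.    ]]), 'hand_eye': array([[-0.0004, -0.9556, -0.2947,  0.0751],
       [ 1.    , -0.0005,  0.0004,  0.0021],
       [-0.0006, -0.2947,  0.9556, -0.1438],
       [ 0.    ,  0.    ,  0.    ,  1.    ]])}
```

View pics/top0.png

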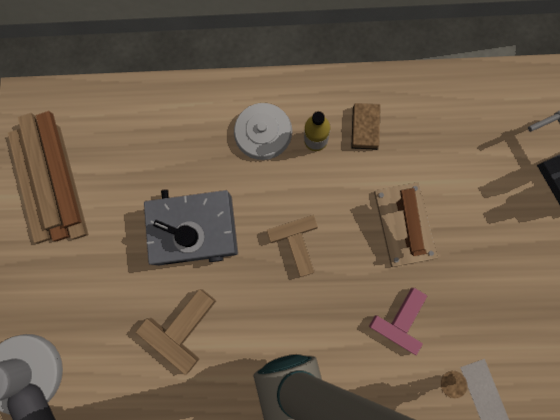

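View pics/side0.png

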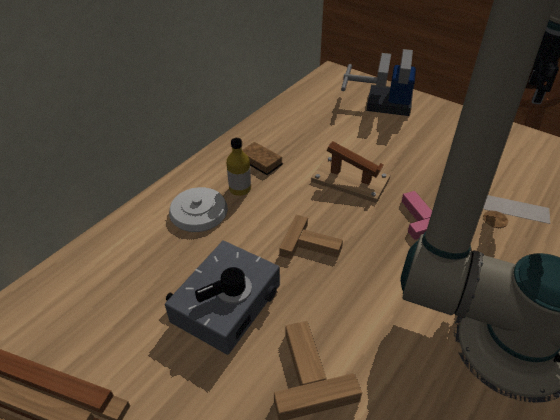

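The top view shows these T shapes: a pink one at (400,322), a small pale-wood one at (293,245) and a larger one at (178,330). The small wood T at (293,245) fits the description, since it isn't pink and is the smaller of the two wood-coloured ones. The box is at (190,228) with its lever pointing up-left to (157,224), the rest is at (406,225), and the pad, bottle and cork block are at (263,132), (317,130) and (366,127). I'll confirm with one enlarged crop mosaic and measure at the same time.

```bash
cat > h.py <<'E'
import numpy as np, cv2
from rig import readout, vision
from scipy.spatial.transform import Rotation as R
np.set_printoptions(precision=4,suppress=True)
def cam(n):
    p=vision.camera_params(n); K=p["intrinsics"]
    if n!="wrist": return K,R.from_rotvec(p["rvec"]).as_matrix(),np.array(p["tvec"])
    s=readout.get_state(); q=s["ee_rot"]; T=np.eye(4); T[:3,:3]=R.from_quat([q[1],q[2],q[3],q[0]]).as_matrix(); T[:3,3]=s["position"]
    M=np.linalg.inv(T@p["hand_eye"]); return K,M[:3,:3],M[:3,3]
def plane(c,uv,z):
    K,Rm,t=c; uv=np.atleast_2d(np.array(uv,float)); d=np.c_[uv,np.ones(len(uv))]@np.linalg.inv(K).T@Rm; o=-Rm.T@t
    return o+d*((z-o[2])/d[:,2])[:,None]
def proj(c,P):
    K,Rm,t=c; p=(np.atleast_2d(P)@Rm.T+t)@K.T; return p[:,:2]/p[:,2:]
E
python3 - <<'E'
from h import *
im=cv2.imread("pics/top0.png"); c=cam("top")
a=cv2.resize(im[185:275,135:245],None,fx=4,fy=4,interpolation=2)   # 440x360
b=cv2.resize(im[205:285,260:325],None,fx=4,fy=4,interpolation=2)   # 260x320
r=cv2.resize(im[175:275,365:445],None,fx=4,fy=4,interpolation=2)
m=np.zeros((600,800,3),np.uint8); m[:360,:440]=a; m[:320,445:705]=b
cv2.imwrite("pics/mos.png",m[:400])
cv2.imwrite("pics/rest.png",cv2.resize(im[170:280,360:450],None,fx=5,fy=5,interpolation=2))
print("base",proj(c,[[0,0,0],[.4,0,0],[.198,-.54,.23]]))
for nm,uv,z in [("blank",(293,245),.028),("box",(190,228),.075),("hub",(187,237),.117),("tip",(157,224),.113),("rest",(406,225),.015),("pad",(263,132),.048),("bot",(317,145),0),("cork",(366,127),.028),("pink",(400,322),.028),("big",(178,330),.03)]: print(nm,plane(c,uv,z)[0])
hsv=cv2.cvtColor(im,cv2.COLOR_BGR2HSV)
for p in [(290,230),(300,258),(280,270),(260,240),(165,345),(410,225),(385,230)]: print(p,hsv[p[1],p[0]])
E
```

```text
base [[311.5787 456.4686]
 [305.5347 278.1908]
 [613.7217 382.393 ]]
blank [0.4786 0.0276 0.028 ]
box [0.5206 0.2637 0.075 ]
hub [0.4951 0.2598 0.117 ]
tip [0.5267 0.3286 0.113 ]
rest [ 0.5201 -0.2458  0.015 ]
pad [0.7556 0.0925 0.048 ]
bot [ 0.7332 -0.0405  0.    ]
cork [ 0.7659 -0.1618  0.028 ]
pink [ 0.2943 -0.213   0.028 ]
big [0.2882 0.301  0.03  ]
(290, 230) [ 16 107 124]
(300, 258) [ 15 104 130]
(280, 270) [ 16  89 132]
(260, 240) [15 93 90]
(165, 345) [ 15 107 122]
(410, 225) [ 12 151  91]
(385, 230) [15 96 85]
```

View pics/mos.png

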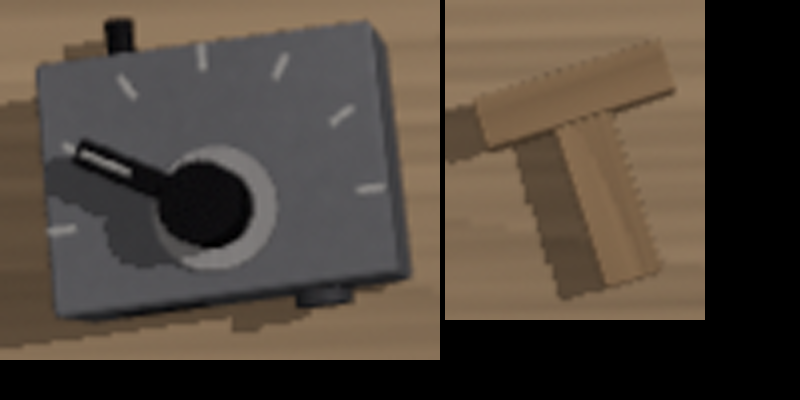

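View pics/rest.png

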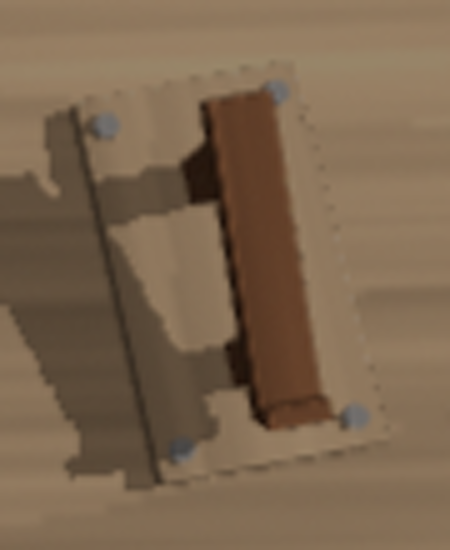

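The mosaic confirms the blank: a plain pale-wood small T whose crossbar points away from the robot. The lever's white line points at the second tick, at crop (68,149), so it's in detent 1 and the target is detent 4. In the rest crop the toe stop is at the near end, (298,410), and the bar climbs away from the robot to (238,97). Next I'll measure with rays.

Run:
```python
from h import *
from scipy.optimize import least_squares
c=cam("top")
def up(p,o,f): return (np.array(p,float)+.5)/f-.5+np.array(o)
t=plane(c,up([(62,230),(68,149),(127,87),(202,57),(280,67),(342,115),(370,188)],(135,185),4),.075)[:,:2]
r=least_squares(lambda p:np.hypot(*(t-p).T)-.09,t.mean(0)); ax=r.x
d=t-ax; ang=np.degrees(np.arctan2(d[:,1],d[:,0])); print("axis",ax,"res mm",r.fun*1e3,"tick yaw",ang, "delta",(ang+30*np.arange(7)).mean()-90)
l=plane(c,up([(82,152),(130,173)],(135,185),4),.113)[:,:2]; tip=plane(c,up([(76,152)],(135,185),4),.113)[0,:2]
hub=plane(c,up([(206,204)],(135,185),4),.117)[0,:2]
print("hub",hub,"lever yaw",np.degrees(np.arctan2(*(l[0]-l[1])[::-1])),"tip yaw",np.degrees(np.arctan2(*(tip-hub)[::-1])),np.hypot(*(tip-ax)))
B=plane(c,up([(478-445,97),(655-445,40),(675-445,90),(490-445,150),(607-445,287),(660-445,268)],(260,205),4),.028)[:,:2]
print("crossbar len,w",np.hypot(*(B[0]-B[1])),np.hypot(*(B[1]-B[2])),"stem w",np.hypot(*(B[4]-B[5])))
e=(B[4]+B[5])/2; f=(B[0]+B[1])/2; x=(f-e)/np.hypot(*(f-e)); print("len",np.hypot(*(f-e)),"yaw",np.degrees(np.arctan2(x[1],x[0])),"origin",e+.05*x)
hi=plane(c,up([(238,97)],(360,170),5),.102)[0]; lo=plane(c,up([(297,403)],(360,170),5),.068)[0]; x=hi-lo
print("rest bar hi",hi,"lo",lo,"len",np.linalg.norm(x),"yaw",np.degrees(np.arctan2(x[1],x[0])))
bc=plane(c,up([(75,103),(292,62),(388,435),(160,482)],(360,170),5),.015)[:,:2]; print("base",bc.mean(0),np.hypot(*(bc[0]-bc[1])),np.hypot(*(bc[1]-bc[2])), np.degrees(np.arctan2(*(bc[1]-bc[2])[::-1])))
# approach target
dl=(ang+30*np.arange(7)).mean()-90
yaw=np.radians(90+dl-18); u=np.array([np.cos(yaw),np.sin(yaw)]); n=np.array([-u[1],u[0]])  # ccw side
p=ax+.055*u+.0235*n
s=readout.get_state(); q=s["ee_rot"]; T=R.from_quat([q[1],q[2],q[3],q[0]])
print("start pt",p,"yaw",np.degrees(yaw),"delta in tool axes mm",T.inv().apply(np.r_[p,.2]-s["position"])*1e3,"now yaw",np.degrees(np.arctan2(*T.as_matrix()[:2,0][::-1])))
```

```text
axis [0.5008 0.268 ] res mm [-1.2618  3.3416 -0.995  -0.8708 -0.2143  0.5755  0.7829] tick yaw [ 96.6053  66.7169  35.576    5.053  -25.0646 -55.0966 -84.4612] delta 5.618406070770575
hub [0.4982 0.2618] lever yaw 65.10096937303051 tip yaw 66.84262240282487 0.07433886604512362
crossbar len,w 0.11183667779017113 0.03253370021306486 stem w 0.033172808335026914
len 0.13054383338084916 yaw 15.945570015635925 origin [0.4574 0.011 ]
rest bar hi [ 0.5901 -0.2327  0.102 ] lo [ 0.4549 -0.2578  0.068 ] len 0.14163733396631153 yaw 10.507420009773487
base [ 0.5246 -0.2442] 0.10791405432761006 0.18556229175874947 9.76041571967486
start pt [0.4897 0.3267] yaw 77.61840607077058 delta in tool axes mm [ 572.1725 -712.4692   31.8405] now yaw 20.15422512489196
```

```bash
python3 -m handwheel '[[[38,-47.5,0],[0,0,0],1],[[38,-47.5,0],[0,0,0],1],[[38,-47.5,0],[0,0,0],1],[[38,-47.5,0],[0,0,0],1],[[38,-47.5,0],[0,0,0],1],[[38,-47.5,0],[0,0,0],1],[[38,-47.5,0],[0,0,0],1],[[38,-47.5,0],[0,0,0],1],[[38,-47.5,0],[0,0,0],1],[[38,-47.5,0],[0,0,0],1],[[38,-47.5,0],[0,0,0],1],[[38,-47.5,0],[0,0,0],1],[[38,-47.5,0],[0,0,0],1],[[38,-47.5,0],[0,0,0],1],[[38,-47.5,0],[0,0,0],1]]' 30
python3 -m handwheel '[[[0,0,4],[0,0,-0.96],1],[[0,0,4],[0,0,-0.96],1],[[0,0,4],[0,0,-0.96],1],[[0,0,4],[0,0,-0.96],1],[[0,0,4],[0,0,-0.96],1],[[0,0,4],[0,0,-0.96],1],[[0,0,4],[0,0,-0.96],1],[[0,0,4],[0,0,-0.96],1],[[0,0,4],[0,0,-0.96],1],[[0,0,4],[0,0,-0.96],1],[[0,0,0],[0,0,0],1]]'
cat > d.py <<'E'
from h import *
def tool():
    s=readout.get_state(); q=s["ee_rot"]; return s,R.from_quat([q[1],q[2],q[3],q[0]])
def to(p,yaw=None):
    s,T=tool(); print("clock",s["clock"],"pos",s["position"],"d mm",T.inv().apply(np.array(p)-s["position"])*1e3,"yaw",np.degrees(np.arctan2(*T.as_matrix()[:2,0][::-1])),"z",T.as_matrix()[:,2])
E
python3 - <<'E'
from d import *
im=vision.get_image("wrist"); cv2.imwrite("pics/w1.png",im)
to([.4897,.3267,.095]); c=cam("wrist")
print(proj(c,[[.5008,.268,.117],[.5008+.078*np.cos(np.radians(65.6)),.268+.078*np.sin(np.radians(65.6)),.113],[.4897,.3267,.095]]))
E
```

```text
clock: 1.98
position: [0.4879, 0.3274, 0.2308]
ee_rot: [0.0, 0.985, 0.175, -0.0]
contact_force: [0.8, -0.5, -0.4]
width: 0.0003
gripper_force: 0.0
clock: 3.35
position: [0.4872, 0.3252, 0.1905]
ee_rot: [-0.0, 0.779, 0.627, -0.001]
contact_force: [0.1, 0.4, -0.4]
width: 0.0002
gripper_force: 0.0
clock 3.4 pos [0.4874 0.3253 0.1908] d mm [ 1.9008  1.9947 95.8294] yaw 77.66164860967216 z [-0.0009 -0.0006 -1.    ]
[[316.5161 289.5001]
 [343.9616 183.9787]
 [283.7851 207.084 ]]
```

View pics/w1.png

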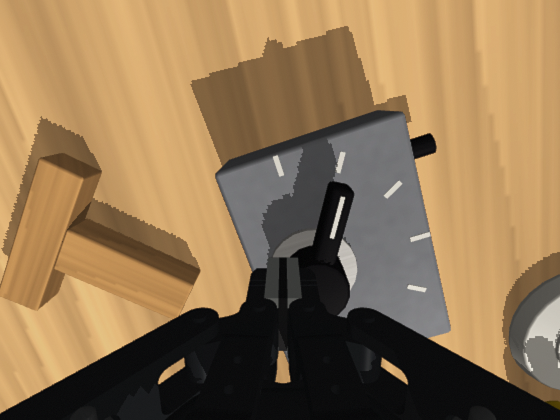

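The wrist view shows the lever tip at (342,185), against a prediction of (344,184), so the calibration agrees. The shut fingers stand on the counter-clockwise side of the lever. I'll go down and push along the arc.

```bash
python3 -m handwheel '[[[1,1,24],[0,0,0],1],[[1,1,24],[0,0,0],1],[[0,0,24],[0,0,0],1],[[0,0,23.5],[0,0,0],1],[[0,0,0],[0,0,0],1]]'
python3 -m handwheel '[[[1.16,2.91,0],[0,0,0.5],1],[[1.16,2.91,0],[0,0,0.5],1],[[1.16,2.91,0],[0,0,0.5],1],[[1.16,2.91,0],[0,0,0.5],1],[[1.16,2.91,0],[0,0,0.5],1],[[1.16,2.91,0],[0,0,0.5],1],[[1.16,2.91,0],[0,0,0.5],1],[[1.16,2.91,0],[0,0,0.5],1]]'
python3 - <<'E'
from d import *
to([.4897,.3267,.095]); print(tool()[0]["contact_force"])
E
python3 -m handwheel '[[[1.16,2.91,0],[0,0,0.5],1],[[1.16,2.91,0],[0,0,0.5],1],[[1.16,2.91,0],[0,0,0.5],1],[[1.16,2.91,0],[0,0,0.5],1],[[1.16,2.91,0],[0,0,0.5],1],[[1.16,2.91,0],[0,0,0.5],1],[[1.16,2.91,0],[0,0,0.5],1],[[1.16,2.91,0],[0,0,0.5],1],[[1.16,2.91,0],[0,0,0.5],1],[[1.16,2.91,0],[0,0,0.5],1],[[1.16,2.91,0],[0,0,0.5],1]]'
python3 - <<'E'
from d import *
s,T=tool(); y=np.radians(77.66-57); ax=np.array([.5008,.268]); u=np.array([np.cos(y),np.sin(y)]); n=np.array([-u[1],u[0]])
to([*(ax+.055*u+.0235*n),.095]); print(s["contact_force"],T.inv().apply(s["contact_force"]))
im=vision.get_image("wrist"); cv2.imwrite("pics/w2.png",im); cv2.imwrite("pics/t2.png",vision.get_image("top"))
E
```

```text
clock: 4.03
position: [0.4888, 0.3263, 0.0941]
ee_rot: [-0.0, 0.779, 0.627, -0.002]
contact_force: [-0.0, 0.1, 1.0]
width: -0.0003
gripper_force: 0.0
clock: 5.03
position: [0.5141, 0.3275, 0.0973]
ee_rot: [-0.001, 0.893, 0.451, -0.0]
contact_force: [-2.7, 1.1, 1.4]
width: -0.0001
gripper_force: 1.5
clock 5.025 pos [0.5141 0.3275 0.0973] d mm [-15.1309 -19.2095   2.3233] yaw 53.60093850833798 z [-0.001   0.0016 -1.    ]
[-2.7449  1.1314  1.4103]
clock: 6.4
position: [0.5448, 0.3112, 0.0974]
ee_rot: [-0.001, 0.984, 0.179, 0.001]
contact_force: [-0.6, 1.5, 0.4]
width: 0.0001
gripper_force: 1.1
clock 6.4 pos [0.5448 0.3112 0.0974] d mm [-1.3775  1.4377  2.3483] yaw 20.598729953019014 z [ 0.0011  0.0026 -1.    ]
[-0.5506  1.4738  0.3611] [ 0.0038 -1.574  -0.3578]
```

View pics/w2.png

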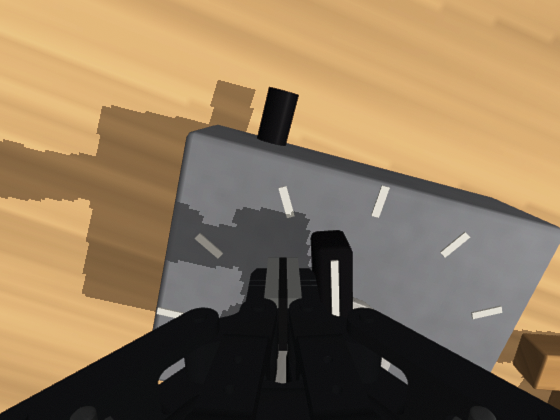

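The lever's white line is at (335,285), midway between ticks 2 at (286,202) and 3 at (381,202). That is 75°, as commanded. I'll push on to a virtual 111°, past the 105° snap point but short of 120°.

```bash
python3 -m handwheel '[[[1.16,2.91,0],[0,0,0.5],1],[[1.16,2.91,0],[0,0,0.5],1],[[1.16,2.91,0],[0,0,0.5],1],[[1.16,2.91,0],[0,0,0.5],1],[[1.16,2.91,0],[0,0,0.5],1],[[1.16,2.91,0],[0,0,0.5],1],[[1.16,2.91,0],[0,0,0.5],1],[[1.16,2.91,0],[0,0,0.5],1],[[1.16,2.91,0],[0,0,0.5],1],[[1.16,2.91,0],[0,0,0.5],1],[[1.16,2.91,0],[0,0,0.5],1],[[1.16,2.91,0],[0,0,0.5],1],[[0,0,0],[0,0,0],1]]'
python3 - <<'E'
from d import *
s,T=tool(); y=np.radians(77.66-93); ax=np.array([.5008,.268]); u=np.array([np.cos(y),np.sin(y)]); n=np.array([-u[1],u[0]])
to([*(ax+.055*u+.0235*n),.095]); print(s["contact_force"],T.inv().apply(s["contact_force"]))
im=vision.get_image("wrist"); cv2.imwrite("pics/w3.png",im)
c=cam("wrist")
for k in (3,3.5,4,5):
    a=np.radians(95.6-30*k); d=np.array([np.cos(a),np.sin(a)]); print(k,proj(c,[[*(ax+.078*d),.113],[*(ax+.09*d),.075]]))
E
```

```text
clock: 8.12
position: [0.5613, 0.2764, 0.0966]
ee_rot: [-0.0, 0.991, -0.132, 0.001]
contact_force: [-0.2, 1.0, 0.7]
width: -0.0003
gripper_force: 0.0
clock 8.125 pos [0.5613 0.2764 0.0966] d mm [-1.0932  0.6357  1.5834] yaw -15.199208488279583 z [ 0.0013 -0.     -1.    ]
[-0.21    0.962   0.7488] [-0.4539 -0.8736 -0.7491]
3 [[268.8096 258.1442]
 [262.9435 205.4291]]
3.5 [[317.9993 247.4645]
 [308.7208 194.9879]]
4 [[368.5545 248.8442]
 [355.8402 196.3362]]
5 [[454.076  285.5217]
 [436.12   232.2611]]
```

View pics/w3.png

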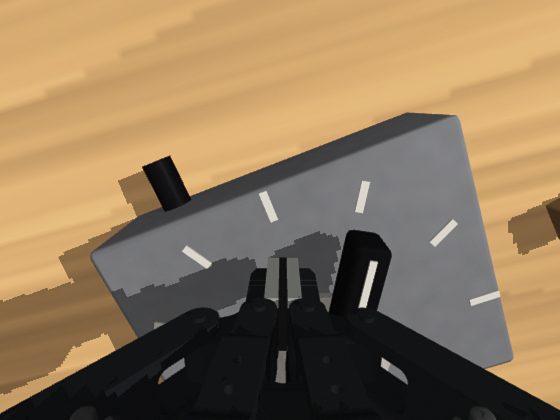

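The lever stands at (370,240), in line with tick 4 at (363,197) and clear of the fingers, so it has snapped into the third click. I'll retract and go above the blank.

```bash
python3 -m handwheel '[[[0,0,-40],[0,0,0],1],[[0,0,-60],[0,0,0],1],[[0,53,0],[0,0,0],-1],[[0,53,0],[0,0,0],-1],[[0,53,0],[0,0,0],-1],[[0,53,0],[0,0,0],-1],[[0,53,0],[0,0,0],-1],[[0,0,0],[0,0,-0.87],-1],[[0,0,0],[0,0,-0.87],-1],[[0,0,0],[0,0,-0.87],-1],[[0,0,0],[0,0,-0.87],-1],[[0,0,0],[0,0,-0.87],-1],[[0,0,0],[0,0,-0.87],-1],[[0,0,0],[0,0,0],-1]]'
python3 - <<'E'
from d import *
im=vision.get_image("wrist"); c=cam("wrist"); t=vision.get_image("top")
to([.488,.020,.1])
o=np.array([.4574,.011]); y=np.radians(15.9); u=np.array([np.cos(y),np.sin(y)]); n=np.array([-u[1],u[0]])
P=[[*(o+a*u+b*n),.028] for a,b in [(-.05,.018),(.05,.018),(.05,.06),(.082,.06),(.082,-.06),(.05,-.06),(.05,-.018),(-.05,-.018)]]
cv2.polylines(im,[proj(c,P).round().astype(int)],True,(0,0,255),1)
cv2.polylines(t,[proj(cam("top"),P).round().astype(int)],True,(0,0,255),1)
m=np.zeros((420,800,3),np.uint8); m[:,:560]=im; m[:400,560:]=cv2.resize(t[195:295,260:320],None,fx=4,fy=4)
cv2.imwrite("pics/w4.png",m); cv2.imwrite("pics/w4raw.png",vision.get_image("wrist"))
print(proj(c,P))
E
```

```text
clock: 9.93
position: [0.4911, 0.0209, 0.1961]
ee_rot: [0.0, 0.99, 0.14, 0.0]
contact_force: [0.8, -0.1, 0.6]
width: 0.0856
gripper_force: 0.0
clock 10.025 pos [0.4911 0.0209 0.196 ] d mm [-3.2754 -0.0058 95.996 ] yaw 16.026115026256836 z [ 0.0004 -0.0002 -1.    ]
[[262.4084 271.4574]
 [260.7342 173.3938]
 [215.1287 173.3195]
 [213.1226 137.9506]
 [347.3834 138.1886]
 [345.3853 173.5317]
 [299.8112 173.4574]
 [298.1539 271.5013]]
```

View pics/w4.png

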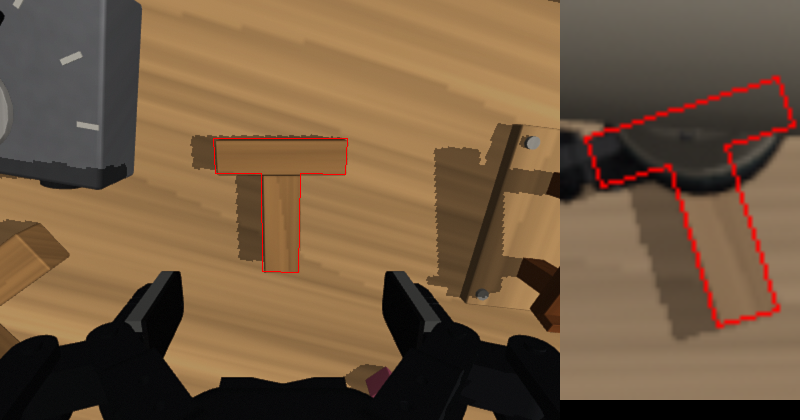

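The overlay of the measured outline (crossbar (214,139)–(347,173), stem end (262–298,271)) matches the blank to about 1 px in the wrist view, so its pose is confirmed. I'll grasp the stem near the centre of mass.

```bash
python3 -m handwheel '[[[-7,0,40],[0,0,0],-1],[[0,0,55],[0,0,0],-1],[[0,0,50],[0,0,0],-1],[[0,0,30],[0,0,0],-1],[[0,0,18],[0,0,0],-1],[[0,0,0],[0,0,0],-1],[[0,0,0],[0,0,0],1],[[0,0,0],[0,0,0],1],[[0,0,0],[0,0,0],1],[[0,0,0],[0,0,0],1],[[0,0,0],[0,0,0],1],[[0,0,0],[0,0,0],1],[[0,0,0],[0,0,0],1]]' 50
python3 - <<'E'
from d import *
to([.4843,.0187,.003]); print(tool()[0]["contact_force"])
E
```

```text
clock: 11.7
position: [0.4851, 0.019, 0.0039]
ee_rot: [0.0, 0.99, 0.14, 0.001]
contact_force: [0.2, 1.1, 4.8]
width: 0.0348
gripper_force: 52.1
clock 11.7 pos [0.4851 0.019  0.0039] d mm [-0.8296  0.0358  0.8496] yaw 16.071172892312354 z [ 0.002  -0.0001 -1.    ]
[0.2287 1.0671 4.8172]
```

The grasp is good: 34.8 mm width, 52 N. Before carrying the blank, I'll check the rest bar's pose by drawing its predicted outline in both fixed views taken at the start.

```bash
python3 - <<'E'
from d import *
o=np.array([.4549,-.2578,.066]); yw=np.radians(10.3); s=np.radians(15)
x=np.array([np.cos(yw)*np.cos(s),np.sin(yw)*np.cos(s),np.sin(s)]); y=np.array([-np.sin(yw),np.cos(yw),0]); z=np.cross(x,y)
P=[o+a*x+b*y for a,b in [(0,.015),(.14,.015),(.14,-.015),(0,-.015)]]
b0=np.array([.5246,-.2442,.015]); X=np.array([np.cos(yw),np.sin(yw),0])
Q=[b0+a*X+b*y for a,b in [(.095,.055),(.095,-.055),(-.095,-.055),(-.095,.055)]]
m=np.zeros((600,800,3),np.uint8)
for n,(u,v,w,h),f,off in [("top",(360,170,80,110),5,0),("side",(305,135,95,75),4,405)]:
    im=cv2.imread(f"pics/{n}0.png"); cr=cv2.resize(im[v:v+h,u:u+w],None,fx=f,fy=f,interpolation=2)
    for p,col in((P,(0,255,0)),(Q,(0,0,255))):
        uv=((proj(cam(n),p)-[u,v]+.5)*f-.5).round().astype(int); cv2.polylines(cr,[uv],True,col,1); print(n,uv.tolist())
    m[:cr.shape[0],off:off+cr.shape[1]]=cr[:,:800-off]
cv2.imwrite("pics/restchk.png",m)
E
python3 -m handwheel '[[[0,0,-10],[0,0,0],1],[[0,0,-40],[0,0,0],1],[[0,0,-60],[0,0,0],1],[[0,0,-60],[0,0,0],1]]'
```

```text
top [[264, 410], [208, 108], [273, 95], [328, 396]]
top [[69, 103], [289, 56], [391, 438], [165, 485]]
side [[284, 146], [95, 46], [112, 22], [299, 120]]
side [[22, 170], [84, 81], [340, 156], [289, 253]]
clock: 12.2
position: [0.4836, 0.019, 0.1747]
ee_rot: [0.0, 0.99, 0.14, -0.0]
contact_force: [0.6, 0.1, -2.5]
width: 0.0349
gripper_force: 51.0
```

View pics/restchk.png

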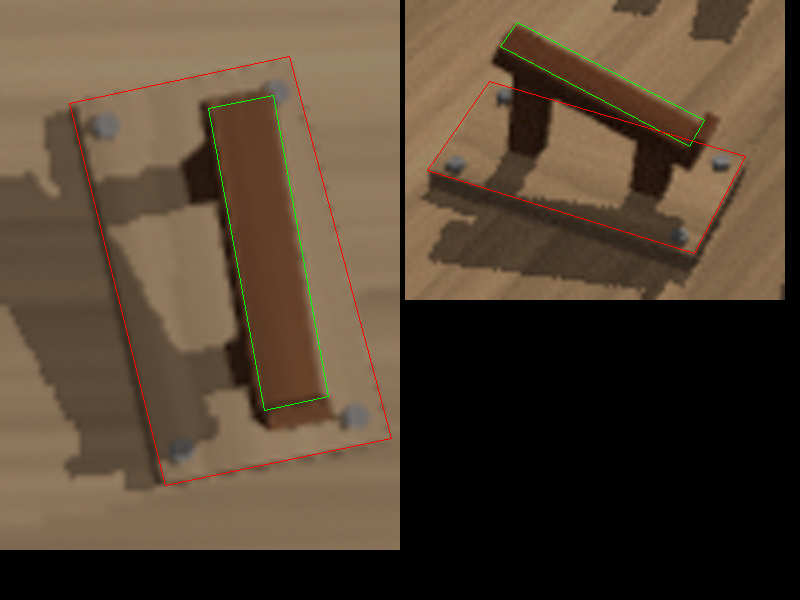

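The predicted bar outline (green) lies on the bar in both views to about 1–2 mm, with the toe foot near crop (297,403) in top and the lip visible at (710,120) in side. Now the carry.

```bash
cat >> d.py <<'E'
o=np.array([.4549,-.2573,.066]); yw=np.radians(10.3); sl=np.radians(15)
bx=np.array([np.cos(yw)*np.cos(sl),np.sin(yw)*np.cos(sl),np.sin(sl)]); by=np.array([-np.sin(yw),np.cos(yw),0]); bz=np.cross(bx,by)
tgt=o+.0788*bx+.0039*bz
def rel():
    s,T=tool(); p=s["position"]-tgt; f=s["contact_force"]
    G=np.c_[bx,-by,-bz].T@T.as_matrix()
    print("clock",s["clock"],"off bar xyz mm",np.array([p@bx,p@by,p@bz])*1e3,"F bar",np.array([f@bx,f@by,f@bz]),"rot err deg",np.degrees(R.from_matrix(G).as_rotvec()),"w",s["width"])
E
python3 - <<'E'
from d import *
to(tgt+.04*bz+.012*bx)
E
```

```text
clock 12.2 pos [0.4836 0.019  0.1747] d mm [-28.1398 265.1868  42.8087] yaw 16.076802965114886 z [-0.0006 -0.0001 -1.    ]
```

```bash
python3 -m handwheel '[[[-5.6,44,0],[0,0,0],1],[[-5.6,44,0],[0,0,0],1],[[-5.6,44,0],[0,0,0],1],[[-5.6,44,0],[0,0,0],1],[[-5.6,44,0],[0,0,0],1],[[0,45,0],[0,0,0],1],[[0,0,0],[0,0,0.96],1],[[0,0,0],[0,0.84,0],1],[[0,0,0],[0,0.83,0],1],[[0,0,0],[0,0.83,0],1],[[0,0,20],[0,0,0],1],[[0,0,0],[0,0,0],1]]'; python3 -c "from d import *; rel()"
```

```text
clock: 13.7
position: [0.5344, -0.2416, 0.1524]
ee_rot: [-0.013, 0.988, 0.089, 0.128]
contact_force: [0.0, -0.2, -2.0]
width: 0.0352
gripper_force: 51.1
clock 13.7 off bar xyz mm [21.7665  1.2248 58.5541] F bar [-0.5651 -0.2338 -1.9684] rot err deg [ 0.1503 -0.1614  0.0153] w 0.03516321883366608
```

```bash
python3 -m handwheel '[[[-5,1.2,20],[0,0,0],1],[[-5,0,16],[0,0,0],1],[[0,0,10],[0,0,0],1],[[0,0,4],[0,0,0],1],[[0,0,0],[0,0,0],1]]'; python3 -c "from d import *; rel()"
python3 -m handwheel '[[[0,0,2],[0,0,0],1],[[0,0,2],[0,0,0],1],[[0,0,1.5],[0,0,0],1],[[0,0,0],[0,0,0],1]]'; python3 -c "from d import *; rel()"
```

```text
clock: 14.32
position: [0.5398, -0.2432, 0.1029]
ee_rot: [-0.012, 0.987, 0.089, 0.13]
contact_force: [1.0, 0.2, -2.5]
width: 0.0351
gripper_force: 51.3
clock 14.325 off bar xyz mm [13.8745 -1.2628  9.4786] F bar [ 0.2896 -0.0008 -2.6532] rot err deg [-0.0118  0.0186 -0.0418] w 0.03508509021262764
clock: 14.82
position: [0.5407, -0.2428, 0.0972]
ee_rot: [-0.012, 0.987, 0.089, 0.13]
contact_force: [-0.3, -0.3, -0.9]
width: 0.0352
gripper_force: 51.3
clock 14.825 off bar xyz mm [13.3445 -1.0809  3.7065] F bar [-0.5244 -0.2437 -0.7742] rot err deg [ 0.0086 -0.007  -0.0141] w 0.035234113590867956
```

```bash
python3 -m handwheel '[[[-3,-0.5,0],[0,0,0],1],[[-3,-0.5,0],[0,0,0],1],[[-2,0,0],[0,0,0],1],[[-1.5,0,0],[0,0,0],1],[[0,0,0],[0,0,0],1]]'; python3 -c "from d import *; rel()"
python3 -m handwheel '[[[0,0,1],[0,0,0],1],[[0,0,1],[0,0,0],1],[[0,0,0],[0,0,0],1]]'; python3 -c "from d import *; rel()"
```

```text
clock: 15.45
position: [0.5314, -0.2436, 0.0948]
ee_rot: [-0.012, 0.987, 0.089, 0.13]
contact_force: [-0.2, -0.6, -1.4]
width: 0.0348
gripper_force: 51.3
clock 15.45 off bar xyz mm [ 3.7525 -0.1776  3.804 ] F bar [-0.6821 -0.5873 -1.245 ] rot err deg [-0.0002 -0.0023 -0.0052] w 0.03482978971338337
clock: 15.82
position: [0.5321, -0.2433, 0.0928]
ee_rot: [-0.012, 0.987, 0.089, 0.13]
contact_force: [-0.8, 0.7, -2.4]
width: 0.0351
gripper_force: 51.3
clock 15.825 off bar xyz mm [ 3.8768 -0.0623  1.6582] F bar [-1.2888  0.8038 -2.1634] rot err deg [ 0.0111 -0.0082 -0.0207] w 0.03514484660043836
```

```bash
python3 -m handwheel '[[[0,0,0.7],[0,0,0],1],[[0,0,0.7],[0,0,0],1],[[0,0,0.5],[0,0,0],1],[[0,0,0],[0,0,0],1]]'; python3 -c "from d import *; rel()"
python3 -m handwheel '[[[-1,0,0],[0,0,0],1],[[-1,0,0],[0,0,0],1],[[-1,0,0],[0,0,0],1],[[0,0,0],[0,0,0],1]]'; python3 -c "from d import *; rel()"
```

```text
clock: 16.32
position: [0.5326, -0.2433, 0.091]
ee_rot: [-0.012, 0.987, 0.089, 0.13]
contact_force: [-0.2, -0.5, -2.0]
width: 0.0349
gripper_force: 51.3
clock 16.325 off bar xyz mm [ 3.9012 -0.1373 -0.1469] F bar [-0.8038 -0.462  -1.899 ] rot err deg [ 0.0013 -0.0012 -0.0181] w 0.03489403038399987
clock: 16.82
position: [0.5317, -0.2439, 0.0914]
ee_rot: [-0.012, 0.987, 0.088, 0.132]
contact_force: [5.8, 2.3, -0.5]
width: 0.0352
gripper_force: 51.1
clock 16.825 off bar xyz mm [ 3.1172 -0.5373  0.4456] F bar [ 5.8078  1.221  -2.1176] rot err deg [-0.0604  0.2492  0.0988] w 0.0352266963239937
```

```bash
python3 -m handwheel '[[[1.7,0,0],[0,0,0],1],[[0,0,0.8],[0,0,0],1],[[0,0,0.8],[0,0,0],1],[[0,0,0],[0,0,0],1]]'; python3 -c "from d import *; rel()"
python3 -m handwheel '[[[0,0,0.8],[0,0,0],1],[[0,0,0.8],[0,0,0],1],[[0,0,0],[0,0,0],1]]'; python3 -c "from d import *; rel()"
```

```text
clock: 17.32
position: [0.532, -0.2436, 0.0906]
ee_rot: [-0.011, 0.987, 0.089, 0.131]
contact_force: [-0.8, 2.0, 7.3]
width: 0.0351
gripper_force: 52.4
clock 17.325 off bar xyz mm [ 3.2498 -0.3031 -0.4116] F bar [1.4533 2.0719 7.1436] rot err deg [-0.0472  0.0782 -0.0398] w 0.03509248763404477
clock: 17.7
position: [0.5321, -0.2436, 0.0906]
ee_rot: [-0.011, 0.987, 0.089, 0.131]
contact_force: [-6.8, 3.2, 18.6]
width: 0.035
gripper_force: 53.9
clock 17.7 off bar xyz mm [ 3.2563 -0.3135 -0.4665] F bar [-1.1358  4.3904 19.5303] rot err deg [-0.078   0.0934 -0.0663] w 0.03498811114788212
```

```bash
python3 -m handwheel '[[[-1,0,-1.6],[0,0,0],1],[[-0.5,0,0],[0,0,0],1],[[0,0,0],[0,0,0],1]]' 20; python3 -c "from d import *; rel()"
python3 -m handwheel '[[[0,0,0],[0,0,0],0],[[0,0,0],[0,0,0],-0.3],[[0,0,0],[0,0,0],-0.6],[[0,0,0],[0,0,0],-0.6],[[0,0,0],[0,0,0],-0.6],[[0,0,-10],[0,0,0],-0.6],[[0,0,-25],[0,0,0],-0.6],[[0,0,-50],[0,0,0],-0.6],[[0,0,-50],[0,0,0],-0.6],[[0,0,0],[0,0,0],-0.6]]'
python3 - <<'E'
from d import *
rel()
im=vision.get_image("wrist"); c=cam("wrist"); cs,ct=cam("side"),cam("top")
O=o+.0032*bx+.05*bx
S=[(-.05,.018),(.05,.018),(.05,.06),(.082,.06),(.082,-.06),(.05,-.06),(.05,-.018),(-.05,-.018)]
P=[O+a*bx+b*by+.028*bz for a,b in S]
B=[o+.0032*bx+a*bx+b*by for a,b in [(0,.015),(.14,.015),(.14,-.015),(0,-.015)]]
L=[o+.0032*bx+b*by+.012*bz for b in(.015,-.015)]
def dr(im,c): 
    for p,col in((P,(0,0,255)),(B,(0,255,0)),(L,(255,0,0))): cv2.polylines(im,[proj(c,p).round().astype(int)],True,col,1)
s=vision.get_image("side"); cv2.imwrite("pics/side9.png",s)
m=np.zeros((600,800,3),np.uint8); 
dr(im,c); m[:420,:560]=im
m[:300,560:]=cv2.resize(s[125:225,300:380],None,fx=3,fy=3,interpolation=2)
f=4; u,v,w,h=300,125,90,75
cr=cv2.resize(s[v:v+h,u:u+w],None,fx=3.2,fy=2.4)
d=s.copy(); dr(d,cs); m[300:,560:]=cv2.resize(d[125:225,300:380],None,fx=3,fy=3,interpolation=0)
t=vision.get_image("top"); m[420:600,:560]=cv2.resize(t[190:280,140:420],None,fx=2,fy=2)
cv2.imwrite("pics/fin.png",m)
E
```

```text
clock: 18.08
position: [0.532, -0.2439, 0.0906]
ee_rot: [-0.011, 0.987, 0.088, 0.132]
contact_force: [3.2, 3.6, 8.1]
width: 0.0355
gripper_force: 52.2
clock 18.075 off bar xyz mm [ 3.1624 -0.5851 -0.4143] F bar [5.7322 2.9281 6.8381] rot err deg [-0.0761  0.232   0.064 ] w 0.035516377023402546
clock: 19.32
position: [0.4974, -0.252, 0.2247]
ee_rot: [-0.008, 0.987, 0.089, 0.134]
contact_force: [0.4, 0.3, -0.2]
width: 0.0683
gripper_force: 0.0
clock 19.325 off bar xyz mm [  3.5826  -2.4032 138.2952] F bar [ 0.3819  0.2469 -0.3361] rot err deg [-0.4716  0.3688 -0.0909] w 0.06831311884316497
```

View pics/fin.png

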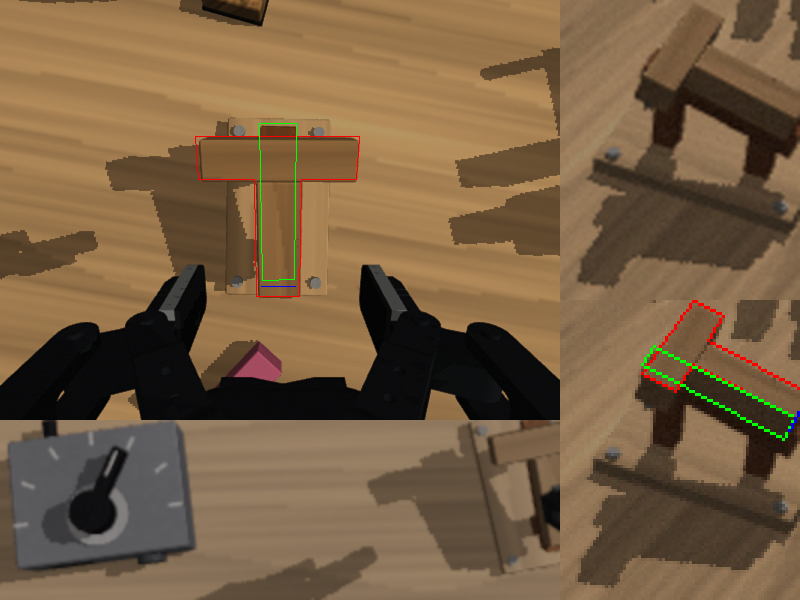

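The final view shows the blank flat on the bar. The stem (257–300) and crossbar (201–358) are centred on the bar (260–296), and the stem end is at the toe, where it was held with about 6 N on release. The lever at (122,452) points at tick 4, and the gripper is clear.

```bash
python3 -c "
from rig import manip; print(manip.sign_off())"
```

```text
the job is handed in; nothing more can be done
None
```

I turned the selector up exactly three clicks (second tick to fifth), then laid the grip blank flat and centred on the bar against the toe stop; the pad, bottle and sanding block were left alone, and I handed the job in at about 19.5 s.

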